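Bleed a hydraulic hand pump and take off its filler cap of unknown thread hand

ROBOT

A 6-joint arm with a two-finger parallel gripper is mounted at the origin on a cart in front of the work surface, level with it; the furniture and walls round the work are solid. World frame = base frame: x ahead of the robot, y to its left, z up, the work surface at z = 0. Lengths are in m, angles in rad, forces in N, time in s.
With the tool pointing down it reaches from about 0.3 to 0.825 m from the base axis. Payload 5.4 kg.
Tool frame: the origin (TCP) lies at the very end of the fingers, on their centre line; the grasp point (between the pads) lies 19 mm behind it (manip.grip_depth is the distance from the TCP to the grasp point, in m); z points along the fingers, y is the line along which they close (so a half turn about z gives the same grasp; the last joint's range is limited). The gripper opens to 92 mm and grips with 3 to 60 N. Pads are 20 mm wide; open, the fingers measure 128 mm over their backs; the gripper's body (75 mm by 189 mm) begins 69 mm behind the grasp point.
Start: joints at [-1.472, 0.158, 1.597, -0, 1.386, -0.21], TCP at [0.175, -0.548, 0.215] pointing down, gripper open.
Joint ranges: [-2.91, 2.91], [-0.94, 2.29], [0.18, 2.7], [-1.29, 4.43], [0.17, 2.64], [-3, 3]. Speed limits (rad/s): [2.57, 2.57, 3.14, 3.14, 3.14, 3.14].

INTERFACE

Orientations are given as a unit quaternion [x, y, z, w].
In Python, from rig import manip, vision gives the robot as it stands.
- The arm moves only by the shell command python3 -m crank 'ROWS' [FORCE]. ROWS is JSON, a list of rows, each an object with "twist": the turn, a rotation vector about the world's x, y, z in rad, a list of three; "linear": the shift along the world's x, y, z in m, a list of three; "hand": the opening, from -1 (shut) to 1 (fully open). A call has 1 to 8 rows; each row is the pose to reach, as a shift and turn from the pose commanded when the call began; what a row does not reach only later rows make up. A row lasts 1/10 s, in which the tool goes at most 50 mm and 8.59 degrees, less where a joint would pass 70% of its speed; a pose out of reach is approached as far as the arm can. A call with a gripper value outside its range is refused whole. The fingers move at their own pace and stop on an object; FORCE is the grip in N (left out, the last holds). Time passes only in rows, so rows that repeat a pose let the fingers close. It gives the time, the measured TCP pose, the force, the opening and the grip force at its end, in the units of the state.
- manip.get_obs(): the state, without advancing time (a new reading comes with each control period).
- vision.camera(name): name is "scene" or "top" or "wrist"; returns the picture (400x640x3 uint8, red, green, blue); there is no depth.
- vision.calibration(name): a dict with "K" (3x3 intrinsics, pixels), "extrinsics" (4x4, takes a point from world to camera coordinates). Camera axes: x right, y up, looking along -z (the intrinsics and any distortion apply to the point x, -y, -z); pixel columns grow to the right and rows downward; lengths in m; the calibration is good to about 2 mm. A picture is of the moment at which its call begins: read the wrist's pose just before it. calibration takes no time and is no camera call; for the wrist camera it gives the pose at the moment of the call.
- manip.close_job(): hands the job in; it is judged then, once.
The state is a dict: "clock": time; "joint_positions": joint angles; "joint_vel": joint speeds; "joint_torque": joint torques, N m; "tool_pos": TCP position; "eef_rot": TCP orientation; "force": force on the tool from outside, world axes, zero at the start; "torque": the same for the moment, N m; "grip_width": opening from 0.0 (shut) to 1.0 (fully open); "finger_force": force on a finger pad.
Only numpy, scipy, OpenCV 4.12 (cv2) and the standard library are available. Lean on these libraries where they do the work, as an engineer would, in place of code of your own. Each camera call takes 0.05 s, during which the arm holds its last target. There are 200 camera calls.

TASK

Open the filler of the hydraulic hand pump: first, with the cap still done up, bleed off its pressure by working the sprung lever through at least three full strokes, each all the way down and all the way back up. Then loosen the winged cap on the filler neck; nobody remembers whether its thread is right- or left-handed, so try one way and, if it soon stops hard, the other, until it comes free, and lift it off. Finish while still holding the cap in the gripper, still and roughly a hand's width (10 cm) above the neck, with the lever left up and the loose things around left alone.

Things in the scene. Friction and masses are not known exactly. Their poses are not given: they have to be found in the camera images.
- pump: hydraulic hand pump bolted to the table: grey block 120 x 150 mm, 70 mm high, on a 150 x 180 mm flange, yaw within 0.35 rad of 0. Origin at the centre of its underside, z up; its y axis points to the end where the lever sticks out. On top stand the filler neck, at its (0, -35) mm, and a dark rounded steel dome (not a cap), 110 mm high, at (18, 35) mm
- cap: loose aluminium filler cap, about 0.14 kg: knurled disc 58 mm across, 14 mm thick (z 0 to 14 mm), with an upright wing on top 50 mm long, 12 mm thick (z 14 to 39 mm). Origin at the centre of the disc's underside, which rests on the neck's rim; z up; x runs along the wing, which as found points along the pump's x axis within 0.06 rad. A plug 24 mm long under the disc reaches into the neck
- cap_wing (a point): middle of the cap's wing, 26 mm above the cap's origin. Part-turn thread of unknown hand, differing from start to start: the wrong way it stops hard after 0.14 to 0.3 rad; the right way it turns freely, without rising, to a hard stop 1.12 to 1.27 rad from where it was found. At that stop or up to 0.1 rad short of it the cap lifts straight up, free after 25 mm; elsewhere it is held down
- neck_rim (a point): centre of the rim of the filler neck (steel tube 50 mm outside diameter), 105 mm above the table; axes as the pump's
- pump_lever (a joint): lever angle in rad: 0 = fully up, where its spring returns it; grows as it is pressed down; 0.55 = fully down at its stop. Pressing takes about 4 N at the pad at first and 8 N at the bottom
- lever_pad (a point): centre of the upper face of the flat rubber palm pad at the lever's end, 48 mm wide (along the pump's x), 46 mm along the lever. At rest it slopes up by 0.45 rad away from the pump, about 156 mm above the table; fully down it slopes down by 0.10 rad, about 82 mm above the table
- lever_hinge (a point): axis of the lever's hinge, 85 mm above the table; it runs along the pump's x axis; the pad's centre lies 140 mm from it along the lever and 11 mm above the lever's middle line
- tape_measure: bystander: tape measure 77 x 83 x 35 mm, origin under its centre; leave alone
- pencil: bystander: red carpenter pencil 182 x 29 x 8 mm lying in front of the pump, origin under its centre; leave alone
- screwdriver_b: bystander: cross-head screwdriver 169 x 63 x 28 mm lying in front of the lever, origin under its centre; leave alone
- offcut_0: bystander: wood offcut 40 x 53 x 30 mm beside the lever, origin under its centre; leave alone

How it is judged:
On the way, in this order (a step that is already met when the one before it is completed fails the run):
1. lever fully down, first stroke, cap done up (value of joint pump_lever above 0.49 rad and z of cap in the frame of neck_rim below 0.006 m and horizontal distance between cap and neck_rim below 0.006 m and angle between the x axis of cap and the x axis of pump, either way round below 0.5 rad), for 0.05 s.
2. lever fully back up after the first stroke, cap still done up (value of joint pump_lever below 0.07 rad and z of cap in the frame of neck_rim below 0.006 m and horizontal distance between cap and neck_rim below 0.006 m and angle between the x axis of cap and the x axis of pump, either way round below 0.5 rad), for 0.05 s.
3. lever fully down, second stroke, cap done up (all of step 1), for 0.05 s.
4. lever fully back up after the second stroke, cap still done up (all of step 2), for 0.05 s.
5. lever fully down, third stroke, cap done up (all of step 3), for 0.05 s.
6. lever fully back up after the third stroke, cap still done up (all of step 4), for 0.05 s.
7. cap turned free and lifted off the neck (z of cap in the frame of neck_rim above 0.035 m), for 0.1 s.
At the end, for the whole second after the job is handed in: The cap is held in the fingers (over 1 N), 60 to 250 mm above the neck's rim and within 100 mm of its axis sideways, still (under 30 mm/s) and not touching the pump; the lever is up (under 0.07 rad) (z of cap in the frame of neck_rim between 0.06 and 0.25 m and horizontal distance between cap and neck_rim below 0.1 m and contact force between the fingers and cap above 1 N and contact force between cap and pump below 0.1 N and linear speed of cap below 0.03 m/s and value of joint pump_lever below 0.07 rad); the arm keeps its last pose, push and grip.
It fails at once if the tape measure is shifted by more than 30 mm (distance of tape_measure from where it was at the start of the episode above 0.03 m).
It fails at once if the pencil is shifted by more than 30 mm (distance of pencil from where it was at the start of the episode above 0.03 m).
It fails at once if the screwdriver is shifted by more than 30 mm (distance of screwdriver_b from where it was at the start of the episode above 0.03 m).
It fails at once if the offcut is shifted by more than 30 mm (distance of offcut_0 from where it was at the start of the episode above 0.03 m).
It also fails if it takes over 72 s, if anything falls off the work surface, if the arm or the gripper's body presses on something with over 40 N, if the wrist force passes 120 N, or if a joint passes its speed limit or range.

## Working session

There is one attempt and no reset: what is moved stays moved. The work goes in short steps, Python scripts to look and compute and a shell command to move; the robot and the scene stay as the last step left them, time stands still between calls to the robot, and variables do not carry over. Pictures are saved under pics/ and viewed, at most 10 in all, crops included, and the job is handed in when it is done.

```bash
mkdir -p pics; ls; python3 - <<'E'
from rig import manip, vision
import cv2, numpy as np
for n in ("scene","top"):
    cv2.imwrite(f"pics/{n}0.png", cv2.cvtColor(vision.camera(n),cv2.COLOR_RGB2BGR))
    c=vision.calibration(n); print(n,c)
print(manip.get_obs())
E
```

```text
pics
scene {'K': array([[410.62363392,   0.        , 320.07051235],
       [  0.        , 410.62363392, 196.02555313],
       [  0.        ,   0.        ,   1.        ]]), 'extrinsics': array([[-0.61544431, -0.7880292 ,  0.01543605,  0.35817026],
       [ 0.41855721, -0.31016959,  0.85358344, -0.2907834 ],
       [-0.66786088,  0.53179395,  0.52072741, -0.75614103],
       [ 0.        ,  0.        ,  0.        ,  1.        ]])}
top {'K': array([[455.94648647,   0.        , 323.78649496],
       [  0.        , 455.94648647, 194.42217243],
       [  0.        ,   0.        ,   1.        ]]), 'extrinsics': array([[ 0.00205872, -0.99966188,  0.02592091,  0.02482182],
       [ 0.98682974,  0.00622364,  0.1616426 , -0.51947449],
       [-0.16174927,  0.02524675,  0.98650888, -0.95341398],
       [ 0.        ,  0.        ,  0.        ,  1.        ]])}
{'clock': 0.1, 'joint_positions': array([-1.47212758e+00,  1.58982562e-01,  1.59811030e+00, -2.12374617e-05,
        1.38623444e+00, -2.10117169e-01]), 'joint_vel': array([-0.00083223,  0.00105351, -0.00320265,  0.00152596,  0.00045592,
        0.00085699]), 'joint_torque': array([-4.18163136e-04, -3.86507356e+01, -3.22959638e+01,  7.03127612e-02,
        3.40284035e-02, -3.76844173e-05]), 'tool_pos': array([ 0.17464912, -0.54722442,  0.21371735]), 'eef_rot': array([ 9.88104391e-01,  1.53782183e-01,  3.78853937e-05, -8.66558185e-04]), 'force': array([ 0.58969586, -0.23061129,  0.25747955]), 'torque': array([-0.01572658, -0.02732762,  0.00162424]), 'finger_force': 0.0, 'grip_width': 0.9999727028202499}
```

View pics/scene0.png

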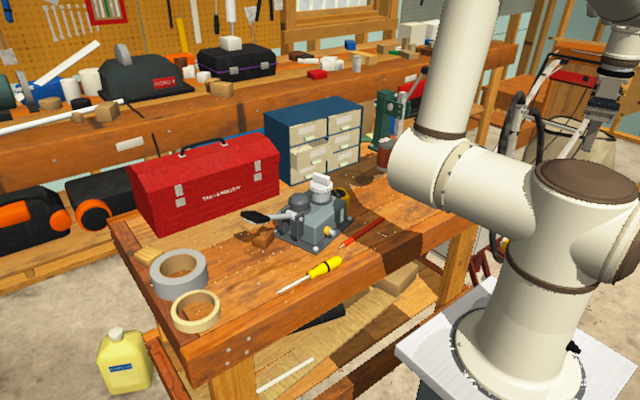

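View pics/top0.png

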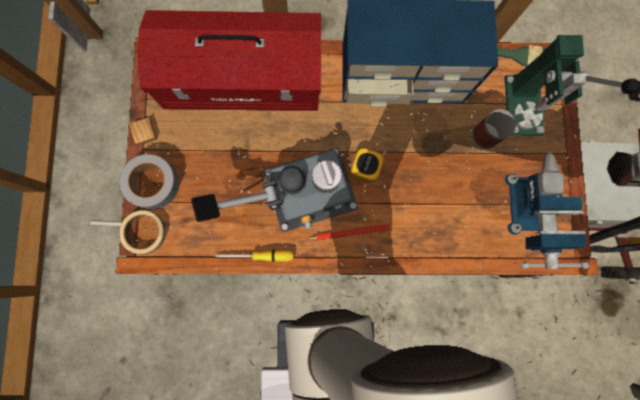

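The top view shows the pad near (205,207), the cap near (327,175), the dome near (292,180) and the tape measure at (367,163). I'll zoom in.

```bash
python3 - <<'E'
import cv2, numpy as np
a=cv2.imread("pics/top0.png")[135:265,185:395]; a=cv2.resize(a,None,fx=3.8,fy=3.8,interpolation=cv2.INTER_CUBIC)
cv2.imwrite("pics/crop1.png",a)
b=cv2.imread("pics/scene0.png")[160:270,230:380]; b=cv2.resize(b,None,fx=5,fy=5,interpolation=cv2.INTER_CUBIC)
cv2.imwrite("pics/crop2.png",b)
E
```

```text
(no output)
```

View pics/crop1.png

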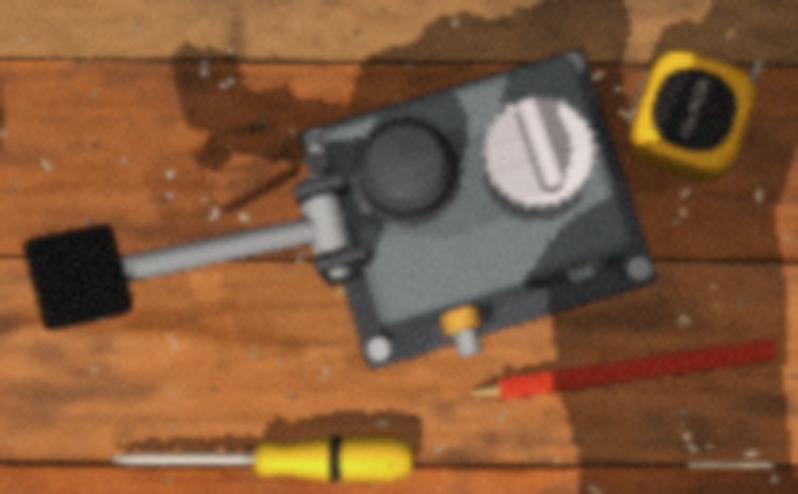

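View pics/crop2.png

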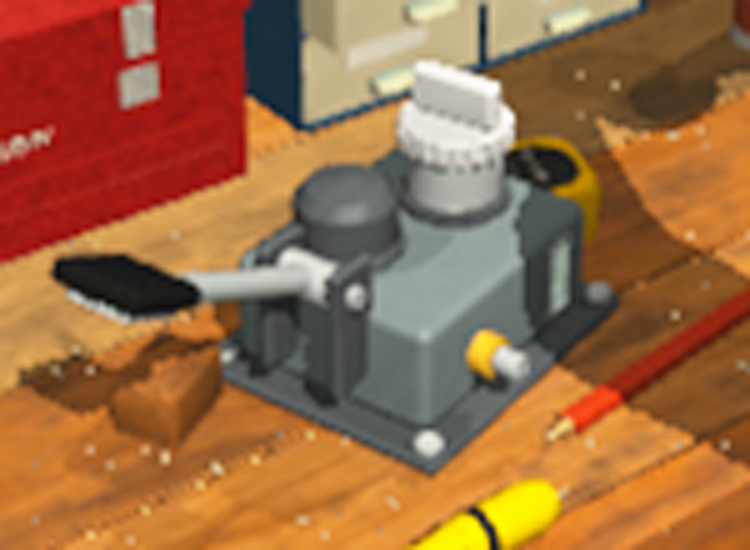

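The crops show the flange corners at crop (302,130), (580,50), (655,275) and (372,365). The cap disc is centred near (540,152) and the pad near (78,276). The offcut lies on the far side under the lever.

```bash
cat > h.py <<'E'
from rig import manip, vision
import cv2, numpy as np
F=np.diag([1,-1,-1.])
def proj(n,P):
    c=vision.calibration(n);E=c["extrinsics"]
    q=(np.atleast_2d(P)@E[:3,:3].T+E[:3,3])@F@c["K"].T
    return q[:,:2]/q[:,2:]
def back(n,uv,z):
    c=vision.calibration(n);E=c["extrinsics"];R=E[:3,:3]
    o=-R.T@E[:3,3]; d=R.T@F@np.linalg.inv(c["K"])@np.array([*uv,1.])
    return o+d*(z-o[2])/d[2]
E
python3 - <<'E'
from h import *
from scipy.optimize import least_squares
cr=lambda u,v:np.array([185+u/3.8,135+v/3.8]); cs=lambda u,v:np.array([230+u/5,160+v/5])
Z=.01
L=[[.075,.09,Z],[.075,-.09,Z],[-.075,-.09,Z],[-.075,.09,Z],[0,-.035,.119],[.018,.035,.095]]
# left=+y ; top of image=+x
o=[cr(302,130),cr(580,50),cr(655,275),cr(372,365),cr(540,152),cr(407,168)]
T=lambda p,l:np.c_[np.array(l)[:,:2]@np.array([[np.cos(p[2]),-np.sin(p[2])],[np.sin(p[2]),np.cos(p[2])]]).T+p[:2],np.array(l)[:,2]]
S=[[0,-.035,.119],[-.075,.09,Z],[-.075,-.09,Z]]; so=[cs(456,125),cs(432,470),cs(615,300)]
f=lambda p:np.r_[(proj("top",T(p,L))-o).ravel(),(proj("scene",T(p,S))-so).ravel()]
r=least_squares(f,[.5,.05,.1],loss="soft_l1");p=r.x;print(p,np.round(f(p),1))
print("neck",T(p,[[0,-.035,.105]]))
print("cap by top",back("top",cr(540,152),.119),"pad top",back("top",cr(78,276),.156),"scene",back("scene",cs(130,282),.156))
for e in ((545,188),(525,100)):pass
a=back("top",cr(527,104),.144);b=back("top",cr(552,186),.144);print("wing yaw",np.arctan2(*(a-b)[[1,0]]),a,b,(a+b)/2)
w=back("top",cr(78,276),.156);print("pad local",np.array([[np.cos(p[2]),np.sin(p[2])],[-np.sin(p[2]),np.cos(p[2])]])@(w[:2]-p[:2]))
print("tape",back("top",cr(692,112),.035))
E
```

```text
[0.53699623 0.05715694 0.30015341] [-2.  -0.2  0.5 -1.2  0.7  1.6 -1.9  1.3 -0.7 -0.3 -0.9 -0.8  0.6 -1.7
  0.7 -0.9  2.6 -1.5]
neck [[0.54734457 0.02372175 0.105     ]]
cap by top [0.54665456 0.0223146  0.119     ] pad top [0.47371085 0.25550127 0.156     ] scene [0.46848012 0.25990799 0.156     ]
wing yaw 0.2917531919967934 [0.56691101 0.02993408 0.144     ] [0.52356381 0.01691592 0.144     ] [0.54523741 0.023425   0.144     ]
pad local [-0.00181214  0.20818796]
tape [ 0.58873052 -0.06959868  0.035     ]
```

```bash
python3 -m crank '[{"twist":[0,0,0],"linear":[0.15,0.36,0.06],"hand":-1},{"twist":[0,0,0],"linear":[0.15,0.36,0.06],"hand":-1},{"twist":[0,0,0],"linear":[0.15,0.36,0.06],"hand":-1},{"twist":[0,0,0],"linear":[0.15,0.36,0.06],"hand":-1},{"twist":[0,0,0],"linear":[0.15,0.36,0.06],"hand":-1},{"twist":[0,0,0],"linear":[0.15,0.36,0.06],"hand":-1},{"twist":[0,0,0],"linear":[0.15,0.36,0.06],"hand":-1},{"twist":[0,0,0],"linear":[0.15,0.36,0.06],"hand":-1}]' 10
python3 -c "
from h import *
o=manip.get_obs();print(np.array([.472,.256,.2])-o['tool_pos'],o['eef_rot'])"
```

```text
clock: 0.9
tool_pos: [0.325, -0.1856, 0.2747]
eef_rot: [0.988, 0.154, 0.0, 0.0]
force: [0.2, -0.8, -1.0]
grip_width: 0.321
finger_force: 0.0
[ 0.14703982  0.44159632 -0.07470825] [9.88112715e-01 1.53731013e-01 1.94500496e-04 4.48724339e-06]
```

```bash
python3 -m crank '[{"twist":[0,0,0],"linear":[0.12,0.35,0],"hand":-1},{"twist":[0,0,0],"linear":[0.12,0.35,0],"hand":-1},{"twist":[0,0,0],"linear":[0.12,0.35,0],"hand":-1},{"twist":[0,0,0],"linear":[0.12,0.35,0],"hand":-1},{"twist":[0,0,0],"linear":[0.12,0.35,0],"hand":-1},{"twist":[0,0,0],"linear":[0.12,0.35,0],"hand":-1},{"twist":[0,0,0],"linear":[0.12,0.35,0],"hand":-1},{"twist":[0,0,0],"linear":[0.12,0.35,0],"hand":-1}]'
python3 -m crank '[{"twist":[0,0,0],"linear":[0.027,0.0915,-0.03],"hand":-1},{"twist":[0,0,0],"linear":[0.027,0.0915,-0.07],"hand":-1},{"twist":[0,0,0],"linear":[0.027,0.0915,-0.09],"hand":-1},{"twist":[0,0,0],"linear":[0.027,0.0915,-0.09],"hand":-1},{"twist":[0,0,0],"linear":[0.027,0.0915,-0.09],"hand":-1}]'
python3 - <<'E'
from h import *
print(np.array([.472,.256,.16])-manip.get_obs()["tool_pos"])
b=cv2.cvtColor(vision.camera("scene"),cv2.COLOR_RGB2BGR)[140:260,220:380]
cv2.imwrite("pics/c3.png",cv2.resize(b,None,fx=4.5,fy=4.5,interpolation=cv2.INTER_CUBIC))
E
```

```text
clock: 1.7
tool_pos: [0.4446, 0.1659, 0.2739]
eef_rot: [0.988, 0.156, -0.0, -0.001]
force: [-0.4, -0.5, 1.3]
grip_width: 0.005
finger_force: 0.0
clock: 2.2
tool_pos: [0.4712, 0.2533, 0.1844]
eef_rot: [0.988, 0.154, -0.001, 0.0]
force: [0.2, -0.7, 0.9]
grip_width: 0.006
finger_force: 0.0
[ 0.00084226  0.00268085 -0.02437567]
```

View pics/c3.png

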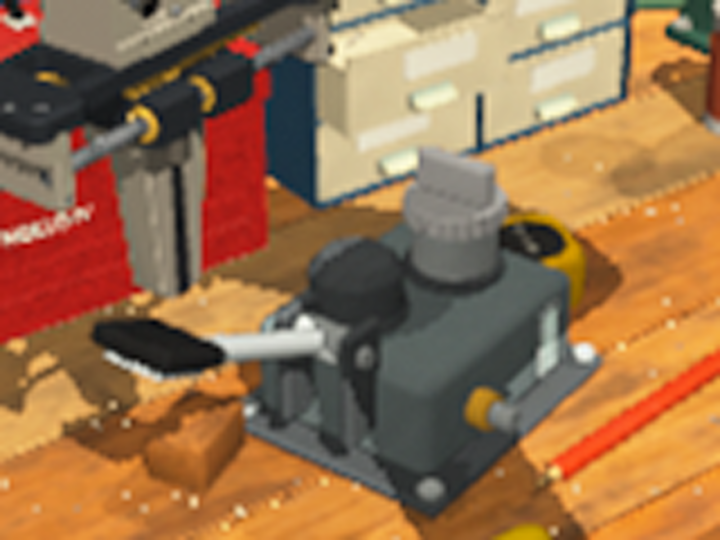

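The shut fingers hang just above the pad (tip at crop (168,290), pad near (160,345)), with the cap and dome clear. Now the first press.

```bash
python3 -m crank '[{"twist":[0,0,0],"linear":[0,0.001,-0.025],"hand":-1},{"twist":[0,0,0],"linear":[-0.002,0.007,-0.05],"hand":-1},{"twist":[0,0,0],"linear":[-0.004,0.012,-0.075],"hand":-1},{"twist":[0,0,0],"linear":[-0.004,0.014,-0.095],"hand":-1},{"twist":[0,0,0],"linear":[-0.004,0.014,-0.099],"hand":-1},{"twist":[0,0,0],"linear":[-0.004,0.014,-0.099],"hand":-1}]'
```

```text
clock: 2.85
tool_pos: [0.4704, 0.269, 0.0897]
eef_rot: [0.988, 0.153, 0.003, -0.002]
force: [-2.7, 4.8, 8.6]
grip_width: 0.003
finger_force: 4.5
```

```bash
python3 -m crank '[{"twist":[0,0,0],"linear":[0,0,-0.004],"hand":-1},{"twist":[0,0,0],"linear":[0,0,-0.004],"hand":-1}]'
python3 -m crank '[{"twist":[0,0,0],"linear":[0,0,-0.004],"hand":-1},{"twist":[0,0,0],"linear":[0,0,-0.004],"hand":-1}]'
```

```text
clock: 3.05
tool_pos: [0.4704, 0.269, 0.0862]
eef_rot: [0.988, 0.153, 0.003, -0.002]
force: [-4.2, 4.2, 8.8]
grip_width: 0.006
finger_force: 4.6
clock: 3.25
tool_pos: [0.4705, 0.2691, 0.0831]
eef_rot: [0.988, 0.153, 0.003, -0.002]
force: [-4.9, 5.0, 12.0]
grip_width: 0.001
finger_force: 6.1
```

```bash
python3 -m crank '[{"twist":[0,0,0],"linear":[0,0,-0.003],"hand":-1},{"twist":[0,0,0],"linear":[0,0,-0.003],"hand":-1}]'
python3 - <<'E'
from h import *
b=cv2.cvtColor(vision.camera("scene"),cv2.COLOR_RGB2BGR)[140:260,220:380]
cv2.imwrite("pics/c4.png",cv2.resize(b,None,fx=4.5,fy=4.5,interpolation=cv2.INTER_CUBIC))
E
```

```text
clock: 3.45
tool_pos: [0.4707, 0.2692, 0.0824]
eef_rot: [0.988, 0.153, 0.003, -0.002]
force: [-12.3, 1.5, 28.0]
grip_width: 0.006
finger_force: 14.1
```

View pics/c4.png

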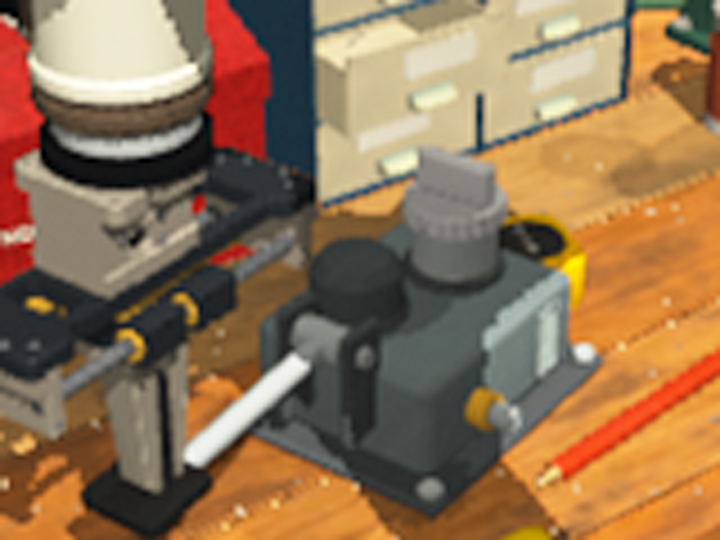

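The lever is at its hard stop: the force jumped to 28 N at z 0.082 and the pad is fully down at crop (148,495). The next strokes use the same travel.

```bash
U='python3 -m crank'; python3 -m crank '[{"twist":[0,0,0],"linear":[0,-0.002,0.025],"hand":-1},{"twist":[0,0,0],"linear":[0.002,-0.007,0.06],"hand":-1},{"twist":[0,0,0],"linear":[0.004,-0.012,0.095],"hand":-1},{"twist":[0,0,0],"linear":[0.004,-0.014,0.11],"hand":-1},{"twist":[0,0,0],"linear":[0.004,-0.014,0.11],"hand":-1},{"twist":[0,0,0],"linear":[0.004,-0.014,0.11],"hand":-1},{"twist":[0,0,0],"linear":[0.004,-0.014,0.11],"hand":-1}]'
python3 -m crank '[{"twist":[0,0,0],"linear":[0,0.002,-0.035],"hand":-1},{"twist":[0,0,0],"linear":[-0.002,0.007,-0.06],"hand":-1},{"twist":[0,0,0],"linear":[-0.004,0.012,-0.085],"hand":-1},{"twist":[0,0,0],"linear":[-0.004,0.014,-0.102],"hand":-1},{"twist":[0,0,0],"linear":[-0.004,0.014,-0.108],"hand":-1},{"twist":[0,0,0],"linear":[-0.004,0.014,-0.109],"hand":-1},{"twist":[0,0,0],"linear":[-0.004,0.014,-0.109],"hand":-1}]'
```

```text
clock: 4.2
tool_pos: [0.4704, 0.2533, 0.1825]
eef_rot: [0.988, 0.154, -0.002, 0.0]
force: [0.5, -0.4, 0.1]
grip_width: 0.003
finger_force: 0.0
clock: 4.9
tool_pos: [0.4692, 0.2673, 0.0818]
eef_rot: [0.988, 0.155, 0.0, 0.001]
force: [-16.8, -8.4, 48.8]
grip_width: 0.009
finger_force: 23.9
```

```bash
python3 -m crank '[{"twist":[0,0,0],"linear":[0,-0.002,0.025],"hand":-1},{"twist":[0,0,0],"linear":[0.002,-0.007,0.06],"hand":-1},{"twist":[0,0,0],"linear":[0.004,-0.012,0.095],"hand":-1},{"twist":[0,0,0],"linear":[0.004,-0.014,0.11],"hand":-1},{"twist":[0,0,0],"linear":[0.004,-0.014,0.11],"hand":-1},{"twist":[0,0,0],"linear":[0.004,-0.014,0.11],"hand":-1},{"twist":[0,0,0],"linear":[0.004,-0.014,0.11],"hand":-1}]'
python3 -m crank '[{"twist":[0,0,0],"linear":[0,0.002,-0.035],"hand":-1},{"twist":[0,0,0],"linear":[-0.002,0.007,-0.06],"hand":-1},{"twist":[0,0,0],"linear":[-0.004,0.012,-0.085],"hand":-1},{"twist":[0,0,0],"linear":[-0.004,0.014,-0.102],"hand":-1},{"twist":[0,0,0],"linear":[-0.004,0.014,-0.107],"hand":-1},{"twist":[0,0,0],"linear":[-0.004,0.014,-0.107],"hand":-1},{"twist":[0,0,0],"linear":[-0.004,0.014,-0.107],"hand":-1}]'
python3 -m crank '[{"twist":[0,0,0],"linear":[0,-0.002,0.025],"hand":-1},{"twist":[0,0,0],"linear":[0.002,-0.007,0.06],"hand":-1},{"twist":[0,0,0],"linear":[0.004,-0.012,0.095],"hand":-1},{"twist":[0,0,0],"linear":[0.004,-0.014,0.13],"hand":-1},{"twist":[0,0,0],"linear":[0.004,-0.014,0.17],"hand":-1},{"twist":[0,0,0],"linear":[0.004,-0.014,0.19],"hand":-1},{"twist":[0,0,0],"linear":[0.004,-0.014,0.19],"hand":0.5},{"twist":[0,0,0],"linear":[0.004,-0.014,0.19],"hand":0.5}]'
python3 -c "
from h import *
o=manip.get_obs();print(np.array([.5468,.0232,.25])-o['tool_pos'],o['joint_positions'])"
```

```text
clock: 5.6
tool_pos: [0.47, 0.2535, 0.1827]
eef_rot: [0.988, 0.154, -0.003, 0.0]
force: [-0.3, -0.6, 0.4]
grip_width: 0.004
finger_force: 0.0
clock: 6.3
tool_pos: [0.4688, 0.2674, 0.0824]
eef_rot: [0.988, 0.154, 0.0, 0.001]
force: [-9.5, -6.9, 33.1]
grip_width: 0.006
finger_force: 16.1
clock: 7.1
tool_pos: [0.4709, 0.2536, 0.2663]
eef_rot: [0.988, 0.154, -0.002, 0.0]
force: [-0.5, -0.5, -0.6]
grip_width: 0.157
finger_force: 0.0
[ 0.07588785 -0.23043057 -0.01634111] [2.67930036e-01 2.52649147e-02 1.63743711e+00 4.34114503e-05
 1.48202749e+00 1.52974116e+00]
```

```bash
python3 -m crank '[{"twist":[0,0,0],"linear":[0.076,-0.23,0],"hand":0.2},{"twist":[0,0,0],"linear":[0.076,-0.23,0],"hand":0.2},{"twist":[0,0,0],"linear":[0.076,-0.23,0],"hand":0.2},{"twist":[0,0,0],"linear":[0.076,-0.23,0],"hand":0.2},{"twist":[0,0,0],"linear":[0.076,-0.23,0],"hand":0.2},{"twist":[0,0,0],"linear":[0.076,-0.23,-0.05],"hand":0.2},{"twist":[0,0,0],"linear":[0.076,-0.23,-0.07],"hand":0.2},{"twist":[0,0,0],"linear":[0.076,-0.23,-0.07],"hand":0.2}]'
python3 -m crank '[{"twist":[0,0,0],"linear":[0,0,0],"hand":0.2},{"twist":[0,0,0],"linear":[0,0,0],"hand":0.2}]'
python3 - <<'E'
from h import *
c=vision.calibration("wrist");np.savez("w.npz",**c)
cv2.imwrite("pics/w1.png",cv2.cvtColor(vision.camera("wrist"),cv2.COLOR_RGB2BGR))
print(proj("wrist",[[.5468,.0232,.119],[.5468,.0232,.144],[.5707,.0306,.144],[.5229,.0158,.144]]))
E
```

```text
clock: 7.9
tool_pos: [0.5434, 0.0241, 0.1914]
eef_rot: [0.988, 0.153, -0.006, -0.002]
force: [-0.1, -0.0, -0.3]
grip_width: 0.604
finger_force: 0.0
clock: 8.1
tool_pos: [0.5483, 0.0239, 0.1996]
eef_rot: [0.988, 0.154, 0.001, 0.0]
force: [-0.9, 0.3, 0.2]
grip_width: 0.597
finger_force: 0.0
[[318.15950687 210.53876522]
 [318.07471414 220.41002519]
 [318.37346674 188.80706429]
 [317.79264815 250.24782638]]
```

View pics/w1.png

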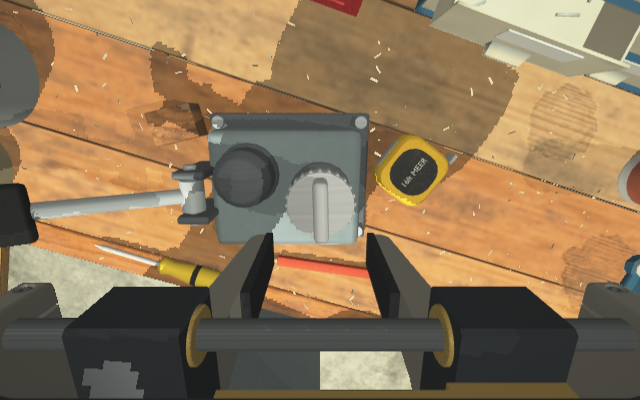

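The wrist view puts the wing between (319,180) and (321,241), and the disc centre at about (320,198). My estimate projects about 10 px lower, so I'll check against other points once the arm has settled.

```bash
python3 -m crank '[{"twist":[0,0,0],"linear":[0,0,0],"hand":0.2},{"twist":[0,0,0],"linear":[0,0,0],"hand":0.2}]'
python3 - <<'E'
from h import *
o=manip.get_obs();print(o['tool_pos'],o['joint_vel'].round(3))
g=cv2.cvtColor(vision.camera("wrist"),cv2.COLOR_RGB2BGR)
cv2.imwrite("pics/w2.png",cv2.resize(g[100:260,190:470],None,fx=2.8,fy=2.8,interpolation=cv2.INTER_CUBIC))
c=vision.calibration("wrist");R=c["extrinsics"];print("campos",-R[:3,:3].T@R[:3,3],c["K"][0,0])
p=[.537,.05716,.298]
for l in [[.075,.09,.01],[.075,-.09,.01],[.018,.035,.11],[0,-.035,.119],[.025,-.035,.144],[-.025,-.035,.144],[.06,-.075,.07],[-.06,-.075,.07],[.06,.075,.07]]:
    co,s=np.cos(p[2]),np.sin(p[2]);w=[p[0]+co*l[0]-s*l[1],p[1]+s*l[0]+co*l[1],l[2]]
    print(l,proj("wrist",[w])[0].round(1),((proj("wrist",[w])[0]-[190,100])*2.8).round(0), proj("top",[w])[0].round(1))
E
```

```text
clock: 8.35
tool_pos: [0.5483, 0.0238, 0.1996]
eef_rot: [0.988, 0.154, 0.001, 0.0]
force: [0.1, -0.0, -0.1]
grip_width: 0.599
finger_force: 0.0
[0.54827049 0.0238092  0.19960107] [-0.001  0.004  0.005  0.001  0.002 -0.002]
campos [0.62295731 0.04675131 0.36919367] 310.74851044291364
[0.075, 0.09, 0.01] [206.7 114.4] [47. 40.] [262.5 168.9]
[0.075, -0.09, 0.01] [368.3 116.4] [499.  46.] [338.3 147. ]
[0.018, 0.035, 0.11] [236.2 185.3] [129. 239.] [290.9 176.9]
[0, -0.035, 0.119] [317.8 209.5] [358. 306.] [326.4 174.7]
[0.025, -0.035, 0.144] [318.1 187.6] [359. 245.] [323.1 160.3]
[-0.025, -0.035, 0.144] [317.4 249.2] [357. 418.] [330.5 184. ]
[0.06, -0.075, 0.07] [361.1 133.6] [479.  94.] [335.3 148. ]
[-0.06, -0.075, 0.07] [355.5 250.3] [464. 421.] [352.  200.7]
[0.06, 0.075, 0.07] [201.8 131.6] [33. 89.] [268.2 167.5]
```

View pics/w2.png

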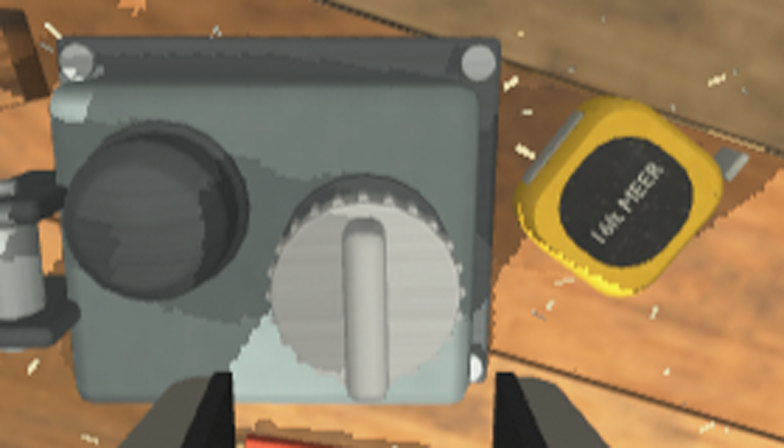

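The crop shows the wing aligned with the fingers. Its disc centre is near crop (366,293), about 2–4 mm from the estimate, so I'll average the cameras to cap ≈ (0.5495, 0.0222). Descend and grip.

```bash
python3 -m crank '[{"twist":[0,0,0],"linear":[0.001,-0.0015,-0.03],"hand":0.2},{"twist":[0,0,0],"linear":[0.001,-0.0015,-0.06],"hand":0.2},{"twist":[0,0,0],"linear":[0.001,-0.0015,-0.077],"hand":0.2},{"twist":[0,0,0],"linear":[0.001,-0.0015,-0.077],"hand":0.2},{"twist":[0,0,0],"linear":[0.001,-0.0015,-0.077],"hand":0.2}]'
python3 -m crank '[{"twist":[0,0,0],"linear":[0,0,0],"hand":-1},{"twist":[0,0,0],"linear":[0,0,0],"hand":-1},{"twist":[0,0,0],"linear":[0,0,0],"hand":-1},{"twist":[0,0,0],"linear":[0,0,0],"hand":-1},{"twist":[0,0,0],"linear":[0,0,0],"hand":-1},{"twist":[0,0,0],"linear":[0,0,0],"hand":-1},{"twist":[0,0,0],"linear":[0,0,0],"hand":-1}]' 30
```

```text
clock: 8.9
tool_pos: [0.5488, 0.0222, 0.1217]
eef_rot: [0.988, 0.154, 0.0, 0.0]
force: [0.6, 0.1, -0.3]
grip_width: 0.597
finger_force: 0.0
clock: 9.6
tool_pos: [0.5487, 0.0223, 0.1217]
eef_rot: [0.988, 0.154, 0.0, -0.0]
force: [0.6, 1.6, 0.6]
grip_width: 0.126
finger_force: 30.0
```

Gripped on the 12 mm wing with almost no side load. Trying counter-clockwise first.

```bash
python3 -m crank '[{"twist":[0,0,0.08],"linear":[0,0,0],"hand":-1},{"twist":[0,0,0.16],"linear":[0,0,0],"hand":-1},{"twist":[0,0,0.2],"linear":[0,0,0],"hand":-1},{"twist":[0,0,0.2],"linear":[0,0,0],"hand":-1}]'
python3 -c "
from h import *
o=manip.get_obs();print(o['torque'],2*np.arctan2(o['eef_rot'][1],o['eef_rot'][0]))"
python3 -m crank '[{"twist":[0,0,0.08],"linear":[0,0,0],"hand":-1},{"twist":[0,0,0.14],"linear":[0,0,0],"hand":-1},{"twist":[0,0,0.14],"linear":[0,0,0],"hand":-1}]'
python3 -c "
from h import *
o=manip.get_obs();print(o['torque'],2*np.arctan2(o['eef_rot'][1],o['eef_rot'][0]))"
```

```text
clock: 10.0
tool_pos: [0.5488, 0.0222, 0.1217]
eef_rot: [0.968, 0.252, 0.0, 0.0]
force: [-0.1, -0.3, -0.3]
grip_width: 0.127
finger_force: 30.0
[ 0.01740822 -0.04152179 -0.00586997] 0.5088742944989144
clock: 10.3
tool_pos: [0.5488, 0.0222, 0.1217]
eef_rot: [0.948, 0.318, 0.0, 0.0]
force: [0.3, 0.9, 1.0]
grip_width: 0.13
finger_force: 30.0
[0.02690174 0.01046145 0.02651208] 0.6480079435967163
```

0.34 rad with no resistance, so left is the right hand. Continue to the stop.

```bash
python3 -m crank '[{"twist":[0,0,0.12],"linear":[0,0,0],"hand":-1},{"twist":[0,0,0.24],"linear":[0,0,0],"hand":-1},{"twist":[0,0,0.36],"linear":[0,0,0],"hand":-1},{"twist":[0,0,0.48],"linear":[0,0,0],"hand":-1},{"twist":[0,0,0.6],"linear":[0,0,0],"hand":-1},{"twist":[0,0,0.7],"linear":[0,0,0],"hand":-1},{"twist":[0,0,0.76],"linear":[0,0,0],"hand":-1},{"twist":[0,0,0.76],"linear":[0,0,0],"hand":-1}]'
python3 -c "
from h import *
o=manip.get_obs();print(o['torque'],2*np.arctan2(o['eef_rot'][1],o['eef_rot'][0])-.309)"
python3 -m crank '[{"twist":[0,0,0.04],"linear":[0,0,0],"hand":-1},{"twist":[0,0,0.04],"linear":[0,0,0],"hand":-1}]'
python3 -c "
from h import *
o=manip.get_obs();print(o['torque'],2*np.arctan2(o['eef_rot'][1],o['eef_rot'][0])-.309)"
python3 -m crank '[{"twist":[0,0,0.04],"linear":[0,0,0],"hand":-1},{"twist":[0,0,0.04],"linear":[0,0,0],"hand":-1}]'
python3 -c "
from h import *
o=manip.get_obs();print(o['torque'],2*np.arctan2(o['eef_rot'][1],o['eef_rot'][0])-.309)"
```

```text
clock: 11.1
tool_pos: [0.5491, 0.0222, 0.1217]
eef_rot: [0.763, 0.647, 0.0, 0.0]
force: [2.1, 0.5, -0.5]
grip_width: 0.125
finger_force: 30.0
[ 0.0150821  -0.35349743  0.00395024] 1.0979072489142563
clock: 11.3
tool_pos: [0.5494, 0.0222, 0.1218]
eef_rot: [0.75, 0.662, 0.001, 0.001]
force: [3.2, 1.1, -1.4]
grip_width: 0.127
finger_force: 30.0
[ 0.14419767 -0.72678157 -0.06789037] 1.137220625221247
clock: 11.5
tool_pos: [0.5498, 0.0223, 0.1218]
eef_rot: [0.736, 0.677, 0.001, 0.001]
force: [4.9, 1.9, -2.0]
grip_width: 0.127
finger_force: 30.0
[ 0.29719042 -1.189789   -0.04719155] 1.1771765941824486
```

```bash
python3 -m crank '[{"twist":[0,0,0],"linear":[0,0,0.003],"hand":-1},{"twist":[0,0,0],"linear":[0,0,0.006],"hand":-1},{"twist":[0,0,0],"linear":[0,0,0.006],"hand":-1}]'
python3 -c "
from h import *
o=manip.get_obs();print(o['torque'],2*np.arctan2(o['eef_rot'][1],o['eef_rot'][0])-.309)"
```

```text
clock: 11.8
tool_pos: [0.5496, 0.0219, 0.128]
eef_rot: [0.736, 0.677, 0.001, 0.001]
force: [4.5, -0.4, -0.6]
grip_width: 0.128
finger_force: 30.0
[-0.08636513 -1.09520978 -0.03028289] 1.1770296750784723
```

The cap rises with almost no load, so it's free. Lift the rest.

```bash
python3 -m crank '[{"twist":[0,0,0],"linear":[0,0,0.012],"hand":-1},{"twist":[0,0,0],"linear":[0,0,0.024],"hand":-1},{"twist":[0,0,0],"linear":[0,0,0.036],"hand":-1},{"twist":[0,0,0],"linear":[0,0,0.055],"hand":-1},{"twist":[0,0,0],"linear":[0,0,0.08],"hand":-1},{"twist":[0,0,0],"linear":[0,0,0.1],"hand":-1},{"twist":[0,0,0],"linear":[0,0,0.1],"hand":-1},{"twist":[0,0,0],"linear":[0,0,0.1],"hand":-1}]'
python3 -m crank '[{"twist":[0,0,0],"linear":[0,0,0],"hand":-1},{"twist":[0,0,0],"linear":[0,0,0],"hand":-1},{"twist":[0,0,0],"linear":[0,0,0],"hand":-1}]'
python3 - <<'E'
from h import *
b=cv2.cvtColor(vision.camera("scene"),cv2.COLOR_RGB2BGR)[110:270,220:400]
cv2.imwrite("pics/c5.png",cv2.resize(b,None,fx=3.7,fy=3.7,interpolation=cv2.INTER_CUBIC))
E
```

```text
clock: 12.6
tool_pos: [0.5485, 0.0222, 0.2276]
eef_rot: [0.736, 0.677, -0.0, 0.0]
force: [1.3, -0.6, -2.7]
grip_width: 0.127
finger_force: 30.0
clock: 12.9
tool_pos: [0.5481, 0.0223, 0.2265]
eef_rot: [0.736, 0.678, -0.001, -0.001]
force: [-0.2, 1.3, -0.9]
grip_width: 0.126
finger_force: 30.0
```

View pics/c5.png

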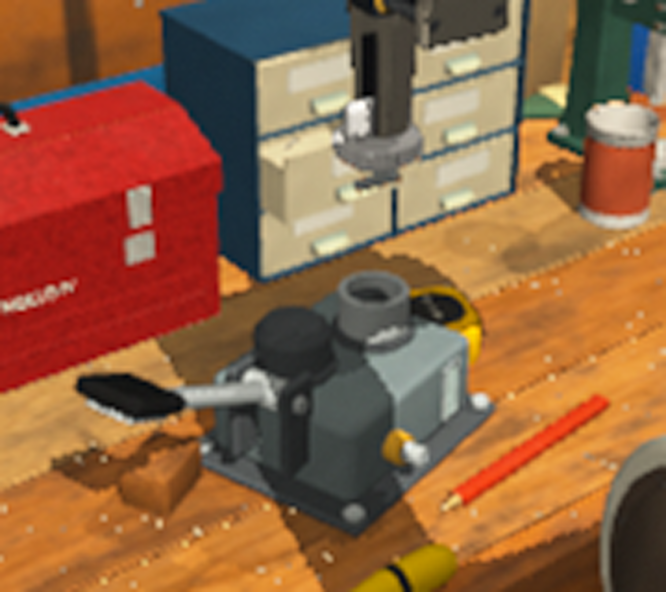

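The cap is held in the fingers at crop (378,145), well above the open neck at (375,295). The lever is up and the bystanders are where they were.

```bash
python3 -c "
from rig import manip
print(manip.close_job())"
```

```text
the job is handed in; nothing more can be done
None
```

The job is handed in (no verdict came back): three full lever strokes done, the cap unscrewed counter-clockwise and held about 10 cm above the neck, with the lever up and the loose items apparently undisturbed.

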